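# Load the peg drying stack

### The arm

A 6-joint arm with a two-finger parallel gripper is mounted at the origin on the work surface. World frame = base frame: x ahead of the robot, y to its left, z up, the work surface at z = 0. Lengths are in mm, angles in rad, forces in N, time in s.
With the tool pointing down it reaches from about 425 to 950 mm from the base axis. Payload 3.5 kg.
Tool frame: the origin (TCP) lies between the finger pads; the fingertips stand 11 mm ahead of it and the grasp point (between the pads) lies 8 mm behind it; z points along the fingers, y is the line along which they close (so a half turn about z gives the same grasp; the last joint's range is limited). The gripper opens to 85 mm and grips with 20 to 120 N. Pads are 22 mm wide; open, the fingers measure 114 mm over their backs; the gripper's body (76 mm by 85 mm) begins 54 mm behind the grasp point. The pads swing forward as they close: fully open they stand 13 mm farther back than shut.
Start: joints at [0.953, 0.286, 1.577, -0, 1.279, -0.15], TCP at [304.337, 602.483, 242.325] pointing down, gripper open.
Joint ranges: [-2.77, 2.77], [-0.9, 2.22], [0.21, 2.48], [-1.53, 4.67], [0.24, 2.81], [-2.84, 2.84]. Speed limits (rad/s): [2.79, 2.79, 3.14, 3.14, 3.14, 3.14].

### API

Orientations are given as a rotation vector (axis times angle).
In Python, from bench import readout, cams, arm, nets gives the robot as it stands.
- The arm moves only by the shell command python3 -m creep 'ROWS'. ROWS is text: rows parted by semicolons, each of 5 numbers parted by spaces: the opening, from -1 (shut) to 1 (fully open), then the shift along the tool's x, y, z scaled (see below), then the turn about the tool's z scaled (see below). A call has 1 to 20 rows; each row is the pose to reach, as a shift and turn from the pose commanded when the call began, along the tool's axes at that moment; what a row does not reach only later rows make up. The controller multiplies each number of a shift by 500 mm and each number of a turn by 60 degrees. A row lasts 1/12 s, in which the tool goes at most 41.7 mm and 7.16 degrees, less where a joint would pass 70% of its speed; a pose out of reach is approached as far as the arm can. A call with a number of a shift or a turn outside -1 to 1 is refused whole. A call with a gripper value outside its range is refused whole. The fingers move at their own pace and stop on an object; the grip force is fixed at half the most. Time passes only in rows, so rows that repeat a pose let the fingers close. It gives the time, the measured TCP pose, the force, the opening and the grip force at its end, in the units of the state.
- readout.read_state(): the state, without advancing time (a new reading comes with each control period).
- cams.read_camera(name): name is "side" or "top"; returns the picture (384x512x3 uint8, red, green, blue); there is no depth.
- cams.get_calibration(name): a dict with "K" (3x3 intrinsics, pixels), "D" ([k1, k2, p1, p2, k3] as OpenCV has them; the pictures are not rectified), "R" (3x3) and "t" (3): a world point X has camera coordinates R X + t. Camera axes: x right, y down, z forward; pixel columns grow to the right and rows downward; lengths in mm; the calibration is good to about 2 mm. A picture is of the moment at which its call begins. get_calibration takes no time and is no camera call.
- arm.hand_in(): hands the job in; it is judged then, once.
Trained networks look in the newest picture that a camera, given by its name, has taken for a name from the list of things; names that differ only in an ending like _2 or _b are one class to them, and where a whole thing is asked for, a point or a joint stands for the part that bears it (a point fixed in the world has none). Each returns a list of dicts, best first, with "confidence" (0 to 1); they miss things now and then, are a little off and sometimes report something else, mostly with a low value. They report only what shows in the picture. A call takes as long as a camera call. They do not tell look-alikes from the thing itself.
- nets.recognise(camera, thing): "rect" ([left, top, right, bottom] in pixels, round what is visible of it).
- nets.place_of(camera, thing): "position" ([column, row] in pixels: a listed point, or the origin of a listed thing).
The state is a dict: "time": time; "joints": joint angles; "dq": joint speeds; "tau": joint torques, N m; "tcp_pos": TCP position; "tool_rot": TCP orientation; "wrist_force": force on the tool from outside, world axes, zero at the start; "torque": the same for the moment, N m; "gripper_width": opening from 0.0 (shut) to 1.0 (fully open); "grasp_force": force on a finger pad.
Only numpy, scipy, OpenCV 4.12 (cv2) and the standard library are available. Lean on these libraries where they do the work, as an engineer would, in place of code of your own. Each camera call takes 0.05 s, during which the arm holds its last target. There are 200 camera calls.

### The job

The three freshly oiled pegs are to dry in the drying stack. Lay the two longer pegs in the notches of the dark base, one on each side of its carrying bar and each across both ribs; then set the loose tray squarely on top of the base, cheeks on cheeks; then lay the shortest peg, the first to go to the shaper, in notches of that tray in the same way. Let go of everything and leave the wax tin, the peg shaper and the brush where they are.

Things in the scene. Friction and masses are not known exactly. Their poses are not given: they have to be found in the camera images.
- peg_long: The longest pale boxwood peg: round shank 13 mm thick, 98 mm long, then a flat thumb head 20 mm long, 22 wide, 13 thick; 118 mm overall, 17 g. Origin on the shank's axis at the shank's middle; x along it to the head (shank x = -49 to 49 mm). Starts lying flat on the bench, axis 6.5 mm up, any yaw. Centre of mass some 14 mm from the origin towards the head.
- peg_middle: The middle-sized pale boxwood peg: round shank 13 mm thick, 82 mm long, then a flat thumb head 20 mm long, 22 wide, 13 thick; 102 mm overall, 14 g. Origin on the shank's axis at the shank's middle; x along it to the head (shank x = -41 to 41 mm). Starts lying flat on the bench, axis 6.5 mm up, any yaw. Centre of mass some 14 mm from the origin towards the head.
- peg_short: The shortest pale boxwood peg: round shank 13 mm thick, 66 mm long, then a flat thumb head 20 mm long, 22 wide, 13 thick; 86 mm overall, 12 g. Origin on the shank's axis at the shank's middle; x along it to the head (shank x = -33 to 33 mm). Starts lying flat on the bench, axis 6.5 mm up, any yaw. Centre of mass some 14 mm from the origin towards the head.
- stack_base: Dark wooden bottom of the stack, fixed. Origin at bench level under its centre, x along it, z up. A plinth 204 (x) by 146 by 12 mm carrying a tray shaped exactly like loose_tray, so all its heights are 12 mm more: cheek tops 58 mm above the bench, bar top 56, rib tops 36, axis of a peg in the notches 37.3. Same if turned half round.
- loose_tray: Paler loose tray, 0.26 kg. Origin under its centre, x along it. 192 (x) by 124 mm. End cheeks 16 thick, 46 high. Bar along y = 0: 12 thick, z 10 to 44; grip it at its middle. Two 5 mm ribs across at x = +-20, tops z 24; V notches at y = +-40, 24 wide, 6 deep: a peg along x, shank middle at x = 0, rests with axis at z 25.3. On the base its underside is 58 above the bench.
- wax_tin: Bystander: open round aluminium tin 68 mm across and 20 mm high with a yellow beeswax puck in it; origin under its centre. It lies among the pegs. Leave it.
- peg_shaper: Bystander: rosewood peg shaper, a block 44 by 112 (y) by 28 mm with a steel cutter plate on top (31 mm high); origin under its centre. Leave it.
- oil_brush: Bystander: small brush, 170 mm long along its x, lying flat; its origin lies under it. Leave it.
Mind the look-alikes: they are no part of the job. What is shaped like the peg_middle but blue or pink is not meant.

How it is judged:
By the outcome, as a careful person would: the job done as asked, in the order asked, and still so for the second after the job is handed in, with the robot touching nothing.
It also fails if it takes over 120 s, if anything falls off the work surface, if the arm or the gripper's body presses on something with over 40 N, if the wrist force passes 120 N, or if a joint passes its speed limit or range.

## Working session

There is one attempt and no reset: what is moved stays moved. The work goes in short steps, Python scripts to look and compute and a shell command to move; the robot and the scene stay as the last step left them, time stands still between calls to the robot, and variables do not carry over. Pictures are saved under pics/ and viewed, at most 14 in all, crops included, and the job is handed in when it is done.

```bash
ls; mkdir -p pics
python3 - <<'E'
from bench import readout,cams,nets
import cv2
s=readout.read_state();print(s['time'],s['tcp_pos'],s['tool_rot'],s['gripper_width'])
for c in("top","side"):
    im=cams.read_camera(c);cv2.imwrite(f"pics/{c}0.png",cv2.resize(im[:,:,::-1],(768,576)))
    k=cams.get_calibration(c);print(c,k['K'],k['D'],k['R'],k['t'])
    for n in "peg_long peg_middle peg_short stack_base loose_tray wax_tin peg_shaper oil_brush".split():
        print(n,[( [int(v) for v in d['position']],round(d['confidence'],2)) for d in nets.place_of(c,n)])
E
```

```text
pics
0.0 [303.97386224 601.97172373 240.9282757 ] [-0.72785218 -3.05525374  0.00349728] 0.9992979667318324
top [[462.73923513   0.         252.35742626]
 [  0.         462.73923513 197.24224093]
 [  0.           0.           1.        ]] [-0.18532545  0.          0.          0.          0.        ] [[ 0.0056403  -0.99996433  0.00628726]
 [-0.98373002 -0.00667752 -0.17952898]
 [ 0.17956456 -0.00517237 -0.98373259]] [  7.65699214 536.06130011 974.6944547 ]
peg_long [([378, 293], 0.56)]
peg_middle [([220, 271], 0.81), ([316, 194], 0.7), ([312, 285], 0.68), ([264, 231], 0.63)]
peg_short [([133, 291], 0.61)]
stack_base []
loose_tray [([381, 189], 0.91)]
wax_tin [([263, 156], 0.95), ([145, 188], 0.73)]
peg_shaper [([254, 94], 0.68), ([380, 187], 0.19)]
oil_brush [([331, 101], 0.72)]
side [[497.3824552    0.         254.88061504]
 [  0.         497.3824552  194.14877502]
 [  0.           0.           1.        ]] [-0.12328375  0.          0.          0.          0.        ] [[ 0.99146176 -0.13033718 -0.00397586]
 [-0.08823308 -0.64810595 -0.75642158]
 [ 0.09601307  0.75031387 -0.65407231]] [-542.5091297    77.39289068 1264.06265373]
peg_long [([168, 298], 0.81)]
peg_middle [([223, 208], 0.68), ([261, 239], 0.59), ([191, 187], 0.44)]
peg_short [([280, 288], 0.55), ([174, 146], 0.44)]
stack_base [([249, 148], 0.58), ([358, 246], 0.23)]
loose_tray [([280, 287], 0.82)]
wax_tin [([290, 203], 0.65)]
peg_shaper [([341, 197], 0.7), ([170, 295], 0.47)]
oil_brush [([357, 247], 0.97)]
```

View pics/top0.png

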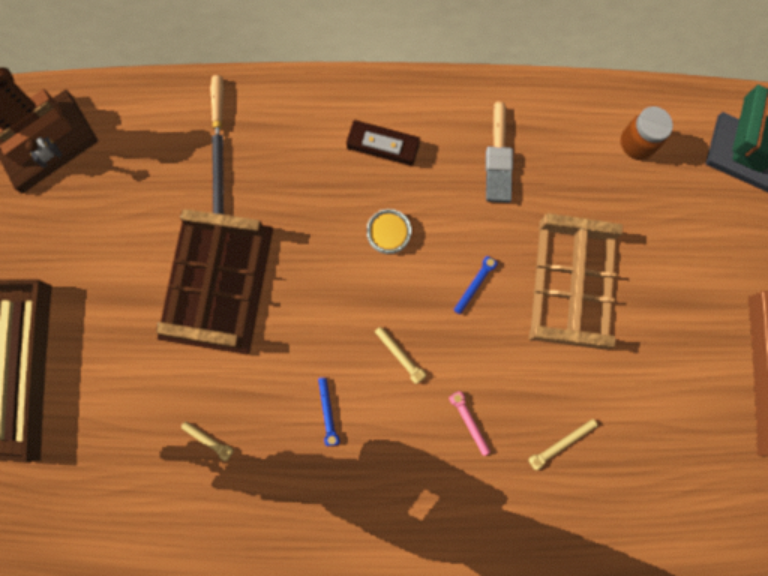

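View pics/side0.png

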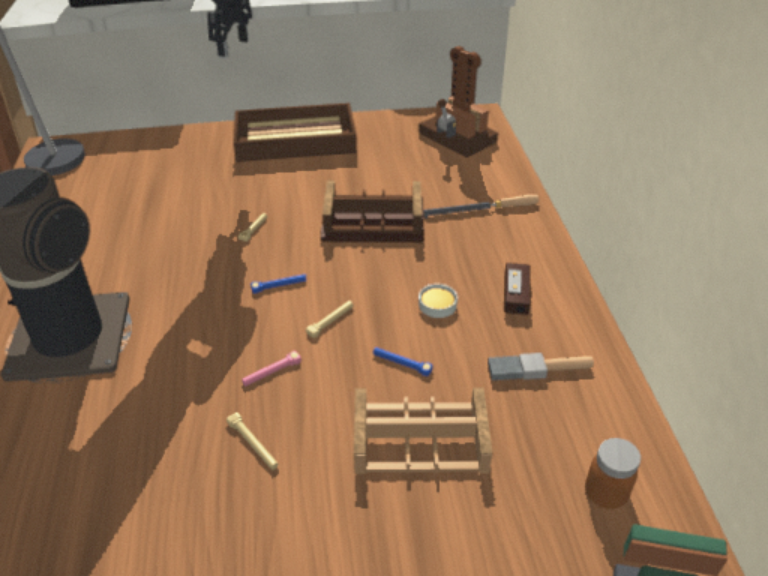

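The top view (768 px scale) shows the long peg at (565,444), the middle at (400,355) and the short at (206,440). The base is at (215,282) and the loose tray at (577,280). The blue and pink pegs are decoys. The side view agrees. Next I'll segment the pegs in both views and crop the trays.

```bash
cat > h.py <<'E'
import numpy as np,cv2
from bench import readout,cams
from scipy.spatial.transform import Rotation as Ro
C={c:cams.get_calibration(c) for c in("top","side")}
def ray(c,p):
    k=C[c];u=cv2.undistortPoints(np.float64(p).reshape(-1,1,2),np.array(k['K']),np.array(k['D'])).reshape(-1,2)
    R=np.array(k['R']);t=np.array(k['t']);d=np.c_[u,np.ones(len(u))]@R
    return -R.T@t,d
def plane(c,p,z):
    o,d=ray(c,p);return o+d*((z-o[2])/d[:,2])[:,None]
def tri(pt,ps):
    o1,d1=ray("top",pt);o2,d2=ray("side",ps);d1,d2=d1[0],d2[0]
    A=np.c_[d1,-d2];s=np.linalg.lstsq(A,o2-o1,rcond=None)[0]
    a,b=o1+s[0]*d1,o2+s[1]*d2;return (a+b)/2,np.linalg.norm(a-b)
def proj(c,X):
    k=C[c];return cv2.projectPoints(np.float64(X).reshape(-1,1,3),cv2.Rodrigues(np.array(k['R']))[0],np.array(k['t']),np.array(k['K']),np.array(k['D']))[0].reshape(-1,2)
def mask(im,xy,r=45):
    hsv=cv2.cvtColor(im,cv2.COLOR_RGB2HSV)
    m=((hsv[...,0]>=15)&(hsv[...,0]<40)).astype('u1')*255
    n,l,st,ce=cv2.connectedComponentsWithStats(m)
    i=min([i for i in range(1,n) if st[i,4]>40],key=lambda i:np.hypot(*(ce[i]-xy)))
    return l==i,st[i]
def move(x,y,z,yaw=None):
    """world target; yaw=direction (deg) of the closing line (tool y). prints scaled shift/turn"""
    s=readout.read_state();R=Ro.from_rotvec(s['tool_rot']).as_matrix()
    d=R.T@(np.array([x,y,z])-s['tcp_pos'])/500
    a=0
    if yaw is not None:
        cur=np.degrees(np.arctan2(R[1,1],R[0,1]));a=-((yaw-cur+90)%180-90)  # tool z down
    print("shift",d.round(4),"turn",round(a/60,4),"tcp",np.array(s['tcp_pos']).round(1),"t",s['time'],"w",round(s['gripper_width'],3),"q",np.round(s['joints'],2))
E
python3 - <<'E'
from h import *
ims={c:cams.read_camera(c) for c in C}
for n,L,a,b in(("long",98,(377,296),(168,295)),("middle",82,(267,237),(220,212)),("short",66,(137,293),(170,151))):
  for c,p in(("top",a),("side",b)):
    m,st=mask(ims[c],p);ys,xs=np.nonzero(m)
    P=plane(c,np.c_[xs,ys],6.5)[:,:2];mu=P.mean(0);u=np.linalg.svd(P-mu,full_matrices=False)[2][0]
    v=np.array([-u[1],u[0]]);s=(P-mu)@u;w=(P-mu)@v
    lo,hi=np.percentile(s,[0,100])
    if np.ptp(w[s<lo+18])>np.ptp(w[s>hi-18]):u=-u;s=-s;lo,hi=-hi,-lo
    print(n,c,st[4],"len",round(hi-lo,1),"tail",(mu+u*lo).round(1),"head",(mu+u*hi).round(1),"mid",(mu+u*((lo+hi)/2-10)).round(1),"yaw",np.degrees(np.arctan2(u[1],u[0])).round(1))
def crop(c,x,y,w,h):return cv2.resize(ims[c][y:y+h,x:x+w,::-1],None,fx=4,fy=4,interpolation=cv2.INTER_CUBIC)
cv2.imwrite("pics/t1.png",np.hstack([crop("top",95,135,100,110),crop("top",340,135,100,110)]))
cv2.imwrite("pics/s1.png",np.hstack([crop("side",205,110,90,65),crop("side",228,250,110,65)]))
E
```

```text
long top 391 len 123.0 tail [ 352.5 -322.1] head [ 287. -218.] mid [ 325.1 -278.5] yaw 122.2
long side 360 len 132.0 tail [ 353.7 -327.5] head [ 284.1 -215.3] mid [ 324.2 -279.9] yaw 121.8
middle top 339 len 105.1 tail [494.6  14.5] head [415.2 -54.4] mid [462.5 -13.4] yaw -139.0
middle side 254 len 111.1 tail [494.6  17.2] head [412.5 -57.5] mid [461.  -13.4] yaw -137.7
short top 289 len 89.5 tail [345.2 308.6] head [298.8 232.1] mid [327.2 278.9] yaw -121.3
short side 146 len 103.6 tail [347.2 316.4] head [295.  226.9] mid [326.2 280.3] yaw -120.2
```

View pics/t1.png

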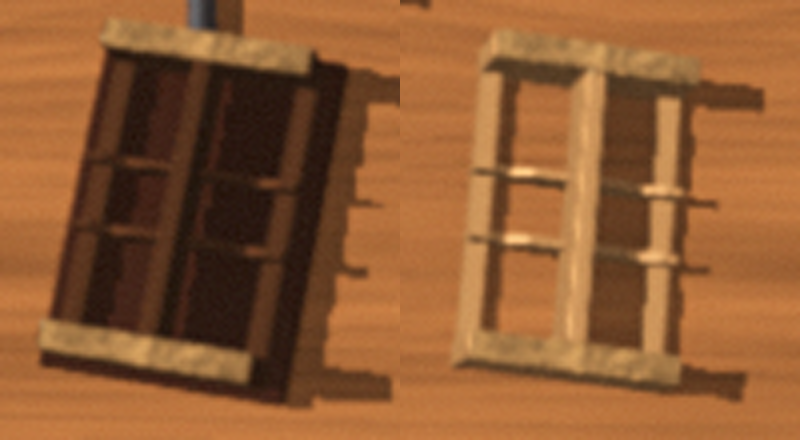

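View pics/s1.png

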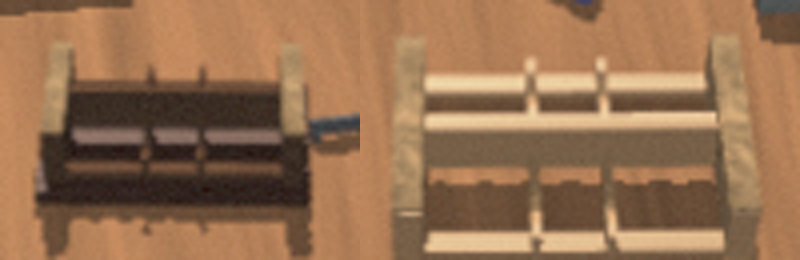

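The base cheek tops and plinth corners are clear in both crops, and the loose tray's cheek tops stand out well in the side crop. I'll fit poses to the picked corners.

```bash
cat > fit.py <<'E'
from h import *
from scipy.optimize import least_squares
def fit(obs,x0):
    """obs: list of (cam,(crop px),(off),scale,(local)); fit x,y,z,yaw"""
    def res(q):
        r=[]
        for c,p,o,l in obs:
            ca,sa=np.cos(q[3]),np.sin(q[3]);X=[q[0]+ca*l[0]-sa*l[1],q[1]+sa*l[0]+ca*l[1],q[2]+l[2]]
            r.append(proj(c,X)[0]-((np.array(p)+.5)/4-.5+np.array(o)))
        return np.array(r).ravel()
    s=least_squares(res,x0,loss='soft_l1',x_scale=[10,10,10,.1]);return s.x,res(s.x).reshape(-1,2)
E
python3 - <<'E'
from fit import *
T="top";S="side"
def go(n,t,s,to,so,x0):
    for nm,o in(("both",[(T,p,to,l) for p,l in t]+[(S,p,so,l) for p,l in s]),("top",[(T,p,to,l) for p,l in t]),("side",[(S,p,so,l) for p,l in s])):
        q,r=fit(o,x0);print(n,nm,q[:3].round(1),np.degrees(q[3]).round(2),"\n",r.round(1).tolist() if nm=="both" else "")
go("base",[((105,20),(96,62,58)),((313,48),(96,-62,58)),((40,320),(-80,62,58)),((253,352),(-80,-62,58)),((350,66),(102,-73,12)),((292,402),(-102,-73,0))],
 [((50,45),(-96,62,58)),((75,45),(-80,62,58)),((282,45),(80,62,58)),((303,45),(96,62,58)),((40,135),(-96,-62,58)),((68,135),(-80,-62,58)),((282,133),(80,-62,58)),((308,133),(96,-62,58)),((37,205),(-102,-73,0)),((308,205),(102,-73,0))],
 (95,135),(205,110),[560,240,0,-.15])
go("tray",[((92,32),(96,62,46)),((300,58),(96,-62,46)),((68,330),(-80,62,46)),((283,357),(-80,-62,46))],
 [((36,38),(-96,62,46)),((64,38),(-80,62,46)),((350,38),(80,62,46)),((377,38),(96,62,46)),((34,210),(-96,-62,46)),((63,210),(-80,-62,46)),((365,205),(80,-62,46)),((398,205),(96,-62,46))],
 (340,135),(228,250),[560,-270,0,-.1])
E
```

```text
base both [563.3 265.2  -1.5] -8.19 
 [[-0.3, -0.4], [0.3, -0.1], [0.2, 0.1], [0.9, 0.6], [-0.8, -0.8], [-1.0, 1.4], [0.8, -0.7], [-0.3, -0.7], [-0.1, -0.5], [-0.2, -0.5], [0.3, -0.0], [-1.2, -0.0], [0.7, 0.7], [-0.2, 0.7], [-0.2, 0.8], [1.3, 1.0]]
base top [565.5 267.  -10.3] -8.27 
 
base side [565.  282.5 -13.1] -8.01 
 
tray both [ 564.7 -292.8   -2. ] -7.03 
 [[0.2, -0.4], [-0.2, 0.4], [-0.1, 0.2], [-0.5, 0.2], [-0.0, -0.8], [0.1, -0.9], [-0.4, -1.6], [-0.1, -1.7], [-0.6, 1.0], [-0.2, 0.9], [1.5, 1.3], [0.9, 1.1]]
tray top [ 564.9 -293.1   -1.8] -6.76 
 
tray side [ 567.  -279.7  -18.5] -7.37
```

```bash
python3 -c "
from h import *
print(Ro.from_rotvec(readout.read_state()['tool_rot']).as_matrix().round(2))
move(461.8,-13.4,120,-48.5)"
```

```text
[[-0.89  0.45  0.  ]
 [ 0.45  0.89  0.  ]
 [ 0.    0.   -1.  ]]
shift [-0.8365 -0.9574  0.2447] turn -1.1384 tcp [304.3 602.5 242.3] t 1.0 w 1.004 q [ 0.95  0.29  1.58  0.    1.28 -0.15]
```

```bash
python3 -m creep '0 -.8365 -.9574 .2 -1;0 -.8365 -.9574 .2 -1;0 -.8365 -.9574 .2 -1;0 -.8365 -.9574 .2 -1;0 -.8365 -.9574 .2 -1;0 -.8365 -.9574 .2 -1;0 -.8365 -.9574 .2 -1;0 -.8365 -.9574 .2 -1;0 -.8365 -.9574 .2 -1;0 -.8365 -.9574 .2 -1;0 -.8365 -.9574 .2 -1;0 -.8365 -.9574 .2 -1;0 -.8365 -.9574 .2 -1;0 -.8365 -.9574 .2 -1;0 -.8365 -.9574 .2 -1;0 -.8365 -.9574 .2 -1;0 -.8365 -.9574 .2 -1;0 -.8365 -.9574 .2 -1;0 -.8365 -.9574 .2 -1;0 -.8365 -.9574 .2 -1'; python3 -c "
from h import *
move(461.8,-13.4,14,-48.5)"
```

```text
time: 2.67
tcp_pos: [461.6, -12.5, 142.5]
tool_rot: [-0.899, 3.01, 0.0]
wrist_force: [-0.4, -0.2, -1.0]
gripper_width: 0.503
grasp_force: 0.0
shift [ 0.0008 -0.0018  0.257 ] turn -0.1371 tcp [461.6 -12.5 142.5] t 2.6667 w 0.503 q [-0.25 -0.08  2.17  0.    1.05 -2.4 ]
```

```bash
python3 -m creep '-.2 .0008 -.0018 .08 -.137;-.2 .0008 -.0018 .14 -.137;-.2 .0008 -.0018 .2 -.137;-.2 .0008 -.0018 .23 -.137;-.2 .0008 -.0018 .25 -.137;-.2 .0008 -.0018 .257 -.137;-.2 .0008 -.0018 .257 -.137;-1 .0008 -.0018 .257 -.137;-1 .0008 -.0018 .257 -.137;-1 .0008 -.0018 .257 -.137;-1 .0008 -.0018 .257 -.137;-1 .0008 -.0018 .257 -.137;-1 .0008 -.0018 .257 -.137;-1 .0008 -.0018 .257 -.137;-1 .0008 -.0018 .257 -.137;-1 .0008 -.0018 .257 -.137'
python3 - <<'E'
from h import *
im=cams.read_camera("side");cv2.imwrite("pics/g1.png",cv2.resize(im[140:290,120:320,::-1],None,fx=4,fy=4,interpolation=cv2.INTER_CUBIC))
move(461.8,-13.4,130)
E
```

```text
time: 4.0
tcp_pos: [463.4, -14.5, 15.5]
tool_rot: [-1.11, 2.936, -0.002]
wrist_force: [-1.0, 1.4, 5.7]
gripper_width: 0.122
grasp_force: 59.0
shift [ 0.0005  0.0033 -0.2291] turn 0.0 tcp [463.4 -14.5  15.5] t 4.05 w 0.115 q [-0.25  0.15  2.22  0.    0.77 -2.54]
```

View pics/g1.png

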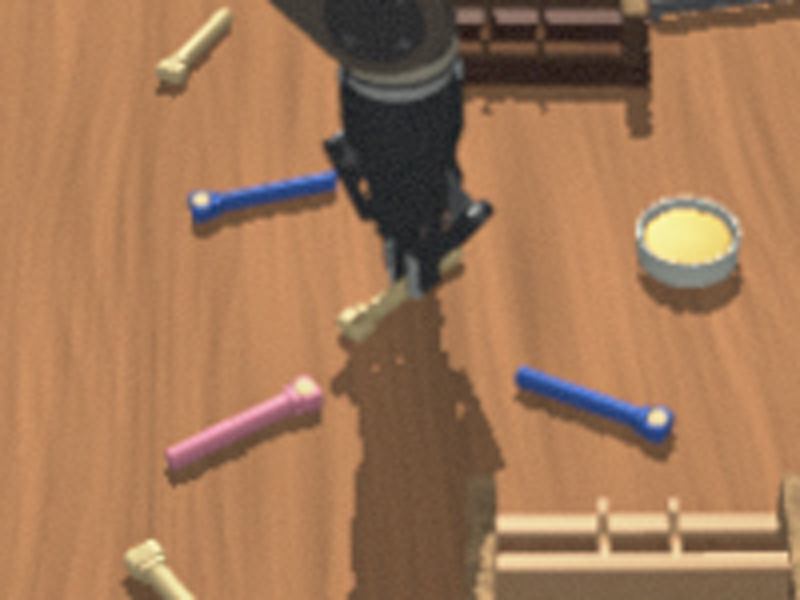

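```bash
python3 -m creep '-1 0 0 -.03 0;-1 0 0 -.08 0;-1 0 0 -.15 0;-1 0 0 -.22 0;-1 0 0 -.25 0;-1 0 0 -.25 0;-1 0 0 -.25 0'; python3 -c "
from h import *
move(557.7,225.5,130,81.8)"
```

```text
time: 4.63
tcp_pos: [462.4, -14.6, 139.7]
tool_rot: [-1.11, 2.937, -0.003]
wrist_force: [-0.3, -0.3, -1.1]
gripper_width: 0.118
grasp_force: 58.9
shift [-0.4605  0.2342  0.0196] turn 0.8268 tcp [462.4 -14.6 139.7] t 4.6333 w 0.118 q [-0.25 -0.08  2.17 -0.    1.04 -2.54]
```

```bash
python3 -m creep '-1 -.06 .03 .01 .1;-1 -.13 .066 .02 .22;-1 -.2 .1 .02 .33;-1 -.27 .137 .02 .45;-1 -.34 .173 .02 .56;-1 -.4 .203 .02 .68;-1 -.44 .224 .02 .78;-1 -.4605 .2342 .02 .8268;-1 -.4605 .2342 .02 .8268;-1 -.4605 .2342 .02 .8268;-1 -.4605 .2342 .02 .8268;-1 -.4605 .2342 .02 .8268;-1 -.4605 .2342 .02 .8268'
python3 - <<'E'
from h import *
move(557.7,225.5,47,81.8)
for c,(x,y,w,h) in(("top",(80,120,130,140)),("side",(180,60,140,120))):
    im=cams.read_camera(c);cv2.imwrite(f"pics/p1{c}.png",cv2.resize(im[y:y+h,x:x+w,::-1],None,fx=4,fy=4,interpolation=cv2.INTER_CUBIC))
a,b=[cv2.imread(f"pics/p1{c}.png") for c in("top","side")]
cv2.imwrite("pics/p1.png",cv2.resize(np.hstack([a[:480],b]),(800,355)))
E
```

```text
time: 5.72
tcp_pos: [556.7, 224.6, 128.4]
tool_rot: [-0.226, -3.133, 0.001]
wrist_force: [-0.0, -0.7, 0.1]
gripper_width: 0.115
grasp_force: 58.8
shift [-0.0018  0.0021  0.1628] turn -0.0006 tcp [556.7 224.6 128.4] t 5.7167 w 0.115 q [ 0.21  0.24  1.85 -0.    1.05 -1.21]
```

View pics/p1.png

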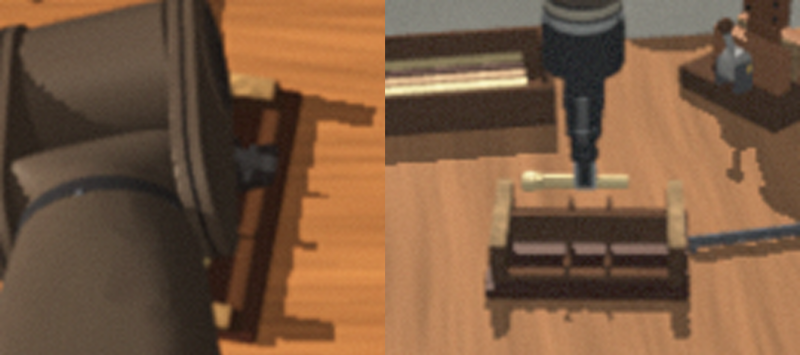

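```bash
python3 -m creep '-1 -.001 .001 .03 0;-1 -.001 .001 .07 0;-1 -.001 .001 .11 0;-1 -.001 .001 .135 0;-1 -.001 .001 .15 0;-1 -.001 .001 .157 0;-1 -.001 .001 .162 0;-1 -.001 .001 .162 0;-1 -.001 .001 .162 0'; python3 -c "
from h import *
move(557.7,225.5,47,81.8);print(readout.read_state()['wrist_force'])"
```

```text
time: 6.57
tcp_pos: [558.5, 226.4, 48.8]
tool_rot: [0.224, 3.132, 0.001]
wrist_force: [0.5, -0.7, 0.1]
gripper_width: 0.115
grasp_force: 58.9
shift [ 0.0013 -0.002   0.0037] turn 0.0002 tcp [558.5 226.4  48.8] t 6.5667 w 0.115 q [ 0.22  0.36  1.88 -0.    0.91 -1.21]
[ 0.49333581 -0.65066251  0.1423536 ]
```

```bash
python3 -m creep '-1 0 0 .003 0;-1 0 0 .005 0;-1 0 0 .005 0;-1 0 0 .005 0'; python3 -m creep '-.8 0 0 0 0;-.7 0 0 0 0;-.5 0 0 0 0;-.5 0 0 0 0;-.5 0 0 0 0;-.5 0 0 -.04 0;-.5 0 0 -.1 0;-.5 0 0 -.16 0;-.5 0 0 -.2 0;-.5 0 0 -.2 0'; python3 -c "
from h import *
move(500,-100,140,32)"
```

```text
time: 6.9
tcp_pos: [558.4, 226.4, 46.3]
tool_rot: [0.224, 3.132, 0.001]
wrist_force: [0.5, -0.3, 3.2]
gripper_width: 0.118
grasp_force: 59.2
time: 7.73
tcp_pos: [560.7, 227.0, 150.9]
tool_rot: [0.223, 3.124, 0.004]
wrist_force: [0.4, 1.2, 1.3]
gripper_width: 0.249
grasp_force: 0.0
shift [ 0.0274 -0.6646  0.0194] turn 0.8303 tcp [560.7 227.  150.9] t 7.7333 w 0.249 q [ 0.22  0.22  1.83  0.    1.08 -1.21]
```

```bash
python3 -m creep '0 .003 -.07 .01 .1;0 .006 -.15 .01 .2;0 .01 -.23 .01 .3;0 .014 -.31 .01 .4;0 .018 -.39 .01 .5;0 .02 -.47 .01 .6;0 .024 -.55 .01 .7;0 .027 -.63 .01 .8;0 .027 -.665 .01 .83;0 .027 -.665 .01 .83;0 .027 -.665 .01 .83'
python3 - <<'E'
from h import *
move(324.6,-279.2,120,32)
im=cams.read_camera("top");a=cv2.resize(im[130:250,80:200,::-1],None,fx=3.3,fy=3.3,interpolation=cv2.INTER_CUBIC)
im=cams.read_camera("side");b=cv2.resize(im[90:190,190:310,::-1],None,fx=3.3,fy=3.96,interpolation=cv2.INTER_CUBIC)
cv2.imwrite("pics/c1.png",np.hstack([a,b]))
E
```

```text
time: 8.65
tcp_pos: [496.1, -101.5, 139.1]
tool_rot: [-1.524, -2.744, -0.0]
wrist_force: [0.6, 0.6, -0.8]
gripper_width: 0.499
grasp_force: 0.0
shift [-0.1206 -0.479   0.0384] turn -0.0017 tcp [ 496.1 -101.5  139.1] t 8.65 w 0.499 q [-0.4   0.03  2.07  0.    1.05 -0.96]
```

View pics/c1.png

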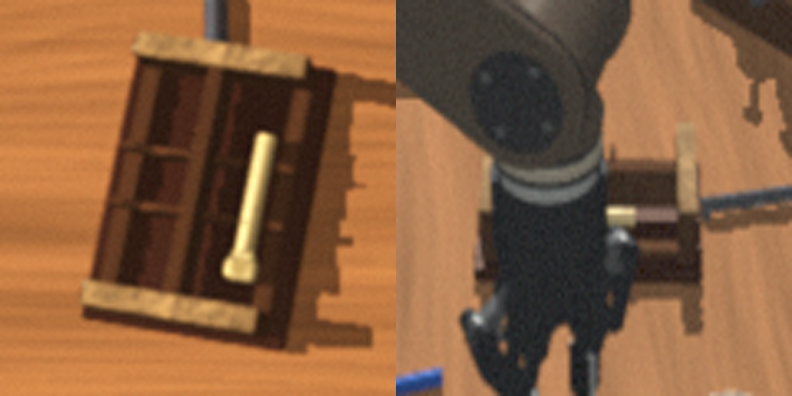

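The middle peg lies in the notches on the right of the bar, tail at (265,133) and head at (240,270), across both ribs. The long peg is next.

```bash
python3 -m creep '0 -.02 -.06 .01 0;0 -.04 -.14 .01 0;0 -.06 -.22 .01 0;0 -.08 -.3 .01 0;0 -.1 -.38 .01 0;-.2 -.115 -.45 .01 0;-.2 -.1206 -.479 .03 0;-.2 -.1206 -.479 .04 0;-.2 -.1206 -.479 .04 0;-.2 -.1206 -.479 .04 0'; python3 -c "
from h import *
move(324.6,-279.2,15.5,32)"
```

```text
time: 9.58
tcp_pos: [326.4, -277.6, 119.7]
tool_rot: [-1.52, -2.748, -0.002]
wrist_force: [0.7, -0.0, 0.3]
gripper_width: 0.399
grasp_force: 0.0
shift [-0.001  -0.0049  0.2085] turn 0.0019 tcp [ 326.4 -277.6  119.7] t 9.5833 w 0.399 q [-0.94 -0.13  2.26  0.    1.01 -1.5 ]
```

```bash
python3 -m creep '-.2 -.001 -.003 .05 0;-.2 -.001 -.003 .1 0;-.2 -.001 -.003 .15 0;-.2 -.001 -.003 .18 0;-.2 -.001 -.003 .2 0;-.2 -.001 -.003 .2085 0;-.2 -.001 -.003 .2085 0;-1 -.001 -.003 .2085 0;-1 -.001 -.003 .2085 0;-1 -.001 -.003 .2085 0;-1 -.001 -.003 .2085 0;-1 -.001 -.003 .2085 0;-1 -.001 -.003 .2085 0;-1 -.001 -.003 .2085 0;-1 -.001 -.003 .2085 0;-1 -.001 -.003 .2085 0'; python3 -m creep '-1 0 0 -.03 0;-1 0 0 -.08 0;-1 0 0 -.15 0;-1 0 0 -.22 0;-1 0 0 -.25 0;-1 0 0 -.25 0;-1 0 0 -.25 0';python3 -c "
from h import *
move(500,-100,140,32)"
```

```text
time: 10.92
tcp_pos: [325.8, -281.2, 17.5]
tool_rot: [1.522, 2.745, -0.001]
wrist_force: [0.7, 2.7, 6.8]
gripper_width: 0.113
grasp_force: 58.9
time: 11.5
tcp_pos: [325.0, -280.8, 141.9]
tool_rot: [1.522, 2.746, -0.002]
wrist_force: [0.0, 0.4, -0.5]
gripper_width: 0.112
grasp_force: 58.9
shift [0.1212 0.4884 0.0034] turn -0.0 tcp [ 325.  -280.8  141.9] t 11.5 w 0.112 q [-0.95 -0.17  2.25 -0.    1.06 -1.51]
```

```bash
python3 -m creep '-1 .02 .08 0 0;-1 .04 .16 0 0;-1 .06 .24 0 0;-1 .08 .32 0 0;-1 .1 .4 0 0;-1 .1212 .4884 0 0;-1 .1212 .4884 0 0;-1 .1212 .4884 0 0;-1 .1212 .4884 0 0'; python3 -c "
from h import *
move(570,304.5,130,81.8)"
```

```text
time: 12.25
tcp_pos: [498.4, -99.0, 138.8]
tool_rot: [-1.519, -2.745, 0.002]
wrist_force: [-0.5, -0.5, 0.3]
gripper_width: 0.109
grasp_force: 58.9
shift [0.6077 0.5499 0.0179] turn -0.8288 tcp [498.4 -99.  138.8] t 12.25 w 0.109 q [-0.4   0.03  2.06 -0.    1.05 -0.96]
```

```bash
python3 -m creep '-1 .05 .05 0 -.08;-1 .1 .1 0 -.16;-1 .15 .14 0 -.25;-1 .2 .18 0 -.33;-1 .25 .23 0 -.41;-1 .3 .27 0 -.5;-1 .35 .32 0 -.58;-1 .4 .36 0 -.66;-1 .45 .41 0 -.74;-1 .5 .45 0 -.8;-1 .55 .5 0 -.8288;-1 .59 .535 .015 -.8288;-1 .6077 .5499 .015 -.8288;-1 .6077 .5499 .015 -.8288;-1 .6077 .5499 .015 -.8288;-1 .6077 .5499 .015 -.8288;-1 .6077 .5499 .015 -.8288'; python3 -c "
from h import *
move(570,304.5,50,81.8)"
```

```text
time: 13.67
tcp_pos: [572.0, 302.0, 133.7]
tool_rot: [-0.23, -3.133, 0.001]
wrist_force: [1.0, 0.0, -0.8]
gripper_width: 0.112
grasp_force: 59.0
shift [0.0048 0.0045 0.1674] turn -0.0032 tcp [572.  302.  133.7] t 13.6667 w 0.112 q [ 0.33  0.33  1.73 -0.    1.08 -1.09]
```

```bash
python3 -m creep '-1 .002 .002 .03 0;-1 .004 .003 .07 0;-1 .004 .003 .11 0;-1 .004 .003 .135 0;-1 .004 .003 .15 0;-1 .004 .003 .163 0;-1 .004 .003 .168 0;-1 .004 .003 .168 0;-1 .004 .003 .168 0'; python3 -m creep '-1 0 0 .002 0;-1 0 0 .004 0;-1 0 0 .004 0;-1 0 0 .004 0'; python3 -c "
from h import *
move(570,304.5,46,81.8)"
```

```text
time: 14.42
tcp_pos: [570.8, 305.8, 50.5]
tool_rot: [0.226, 3.132, 0.001]
wrist_force: [0.3, -0.3, -1.1]
gripper_width: 0.111
grasp_force: 59.0
time: 14.75
tcp_pos: [570.9, 306.0, 48.6]
tool_rot: [0.226, 3.132, 0.001]
wrist_force: [-0.4, -0.4, 3.5]
gripper_width: 0.111
grasp_force: 59.2
shift [ 0.0013 -0.0033  0.0053] turn -0.0009 tcp [570.9 306.   48.6] t 14.75 w 0.111 q [ 0.34  0.44  1.76 -0.    0.94 -1.09]
```

```bash
python3 -m creep '-.8 0 0 0 0;-.7 0 0 0 0;-.5 0 0 0 0;-.5 0 0 0 0;-.5 0 0 0 0;-.5 0 0 -.04 0;-.5 0 0 -.1 0;-.5 0 0 -.16 0;-.5 0 0 -.2 0;-.5 0 0 -.2 0;-.5 0 0 -.2 0'; python3 -c "
from h import *
move(600,-170,150,83)"
```

```text
time: 15.67
tcp_pos: [570.8, 306.0, 148.9]
tool_rot: [0.226, 3.131, 0.002]
wrist_force: [-0.3, -0.3, 0.2]
gripper_width: 0.247
grasp_force: 0.0
shift [-0.1946 -0.9337 -0.0029] turn -0.021 tcp [570.8 306.  148.9] t 15.6667 w 0.247 q [ 0.34  0.31  1.72  0.    1.1  -1.09]
```

```bash
python3 -m creep '0 -.01 -.06 0 0;0 -.03 -.13 0 0;0 -.05 -.21 0 0;0 -.07 -.29 0 0;0 -.09 -.37 0 0;0 -.1 -.45 0 0;0 -.11 -.53 0 0;0 -.13 -.61 0 0;0 -.15 -.69 0 0;0 -.17 -.77 0 -.02;0 -.18 -.85 0 -.02;0 -.19 -.91 0 -.02;0 -.1946 -.9337 0 -.02;0 -.1946 -.9337 0 -.02;0 -.1946 -.9337 0 -.02;0 -.1946 -.9337 0 -.02'
python3 - <<'E'
from h import *
move(564.8,-293,100,83.1)
im=cams.read_camera("top");a=cv2.resize(im[130:240,85:185,::-1],None,fx=4,fy=4,interpolation=cv2.INTER_CUBIC)
im=cams.read_camera("side");b=cv2.resize(im[100:190,190:290,::-1],None,fx=4,fy=4,interpolation=cv2.INTER_CUBIC)
cv2.imwrite("pics/c2.png",np.hstack([a[:360],b]))
E
```

```text
time: 17.0
tcp_pos: [598.7, -168.5, 146.2]
tool_rot: [-0.192, -3.133, -0.002]
wrist_force: [-0.1, -0.1, 0.3]
gripper_width: 0.499
grasp_force: 0.0
shift [ 0.0367 -0.2556  0.0921] turn -0.0017 tcp [ 598.7 -168.5  146.2] t 17.0 w 0.499 q [-0.44  0.27  1.79  0.    1.09 -1.89]
```

View pics/c2.png

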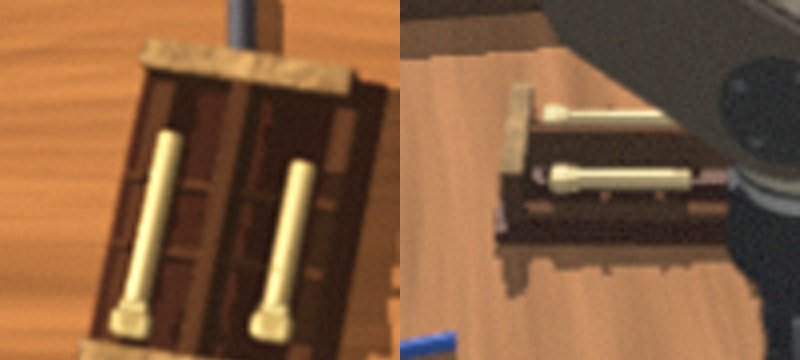

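Both pegs sit in the notches, long on the left (172,132)–(128,338) and middle on the right. I'll quantify this in the base frame.

Run:
```python
from h import *
im=cams.read_camera("top");a=np.radians(-8.2);Rb=np.array([[np.cos(a),-np.sin(a)],[np.sin(a),np.cos(a)]])
for n,L,p in(("long",98,(122,190)),("mid",82,(155,195))):
    m,st=mask(im,p);ys,xs=np.nonzero(m);P=(plane("top",np.c_[xs,ys],37.3)[:,:2]-[563.4,265.1])@Rb
    u=np.linalg.svd(P-P.mean(0),full_matrices=False)[2][0];lo,hi=P[:,0].min(),P[:,0].max()
    print(n,st,"x",lo.round(1),hi.round(1),"shank mid x",((lo+hi)/2+10).round(1),"y",P[:,1].mean().round(1),"yaw",np.degrees(np.arctan(u[1]/u[0])).round(2))
```

```text
long [112 162  19  53 410] x -73.1 49.9 shank mid x -1.6 y 41.4 yaw -0.62
mid [147 169  18  47 385] x -63.0 44.1 shank mid x 0.5 y -38.3 yaw -0.44
```

```bash
python3 -m creep '0 .01 -.06 .02 0;0 .02 -.13 .04 0;0 .03 -.2 .06 0;0 .0367 -.24 .08 0;0 .0367 -.2556 .092 0;0 .0367 -.2556 .092 0;0 .0367 -.2556 .092 0;0 .0367 -.2556 .092 0'; python3 -c "
from h import *
move(564.8,-293,27,83)"
```

```text
time: 17.82
tcp_pos: [566.2, -293.3, 102.1]
tool_rot: [0.191, 3.135, 0.0]
wrist_force: [0.1, 0.5, -0.6]
gripper_width: 0.504
grasp_force: 0.0
shift [0.003  0.0003 0.1503] turn 0.0006 tcp [ 566.2 -293.3  102.1] t 17.8167 w 0.504 q [-0.64  0.35  1.77  0.    1.02 -2.09]
```

```bash
python3 -m creep '0 .002 0 .04 0;-.2 .002 0 .08 0;-.2 .002 0 .11 0;-.2 .002 0 .13 0;-.2 .002 0 .145 0;-.2 .002 0 .15 0;-.2 .002 0 .15 0;-1 .002 0 .15 0;-1 .002 0 .15 0;-1 .002 0 .15 0;-1 .002 0 .15 0;-1 .002 0 .15 0;-1 .002 0 .15 0;-1 .002 0 .15 0;-1 .002 0 .15 0;-1 .002 0 .15 0'; python3 -m creep '-1 0 0 -.01 0;-1 0 0 -.03 0;-1 0 0 -.07 0;-1 0 0 -.11 0;-1 0 0 -.16 0;-1 0 0 -.21 0;-1 0 0 -.25 0;-1 0 0 -.28 0;-1 0 0 -.28 0;-1 0 0 -.28 0';python3 - <<'E'
from h import *
move(600,-150,150,81.3);print(readout.read_state()['torque'])
im=cams.read_camera("side");cv2.imwrite("pics/l.png",cv2.resize(im[170:340,190:380,::-1],None,fx=3,fy=3,interpolation=cv2.INTER_CUBIC))
E
```

```text
time: 19.15
tcp_pos: [565.2, -295.3, 27.8]
tool_rot: [0.194, 3.134, -0.002]
wrist_force: [0.0, -0.2, 5.1]
gripper_width: 0.129
grasp_force: 62.4
time: 19.98
tcp_pos: [564.3, -294.8, 166.9]
tool_rot: [0.194, 3.135, -0.001]
wrist_force: [-1.0, 0.3, -3.5]
gripper_width: 0.13
grasp_force: 61.4
shift [-0.0353  0.2961  0.0337] turn 0.0273 tcp [ 564.3 -294.8  166.9] t 19.9833 w 0.13 q [-0.64  0.27  1.74 -0.    1.13 -2.09]
[ 0.03203387  0.00953832 -0.0197377 ]
```

View pics/l.png

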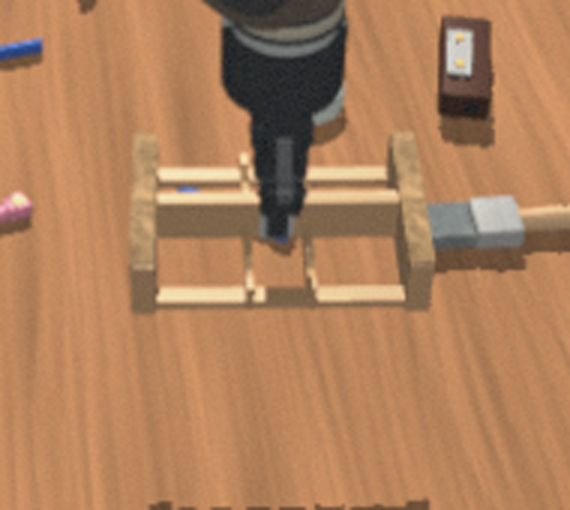

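```bash
python3 -m creep '-1 -.004 .03 0 0;-1 -.01 .08 0 .01;-1 -.02 .14 0 .027;-1 -.027 .2 0 .027;-1 -.033 .26 0 .027;-1 -.0353 .2961 0 .027;-1 -.0353 .2961 0 .027;-1 -.0353 .2961 0 .027;-1 -.0353 .2961 0 .027'; python3 -c "
from h import *
move(563.6,266.5,150,81.3)"
```

```text
time: 20.78
tcp_pos: [599.4, -149.7, 165.1]
tool_rot: [-0.237, -3.13, -0.001]
wrist_force: [-1.6, -0.3, -2.6]
gripper_width: 0.128
grasp_force: 61.3
shift [0.1961 0.8121 0.0308] turn 0.0007 tcp [ 599.4 -149.7  165.1] t 20.7833 w 0.128 q [-0.41  0.24  1.78 -0.    1.12 -1.83]
```

```bash
python3 -m creep '-1 .008 .03 0 0;-1 .02 .08 0 0;-1 .034 .14 0 0;-1 .05 .21 0 0;-1 .068 .28 0 0;-1 .085 .35 0 0;-1 .1 .42 0 0;-1 .12 .49 0 0;-1 .135 .56 0 0;-1 .15 .63 0 0;-1 .17 .7 0 0;-1 .183 .76 0 0;-1 .192 .795 0 0;-1 .1961 .8121 .01 0;-1 .1961 .8121 .02 0;-1 .1961 .8121 .03 0;-1 .1961 .8121 .03 0;-1 .1961 .8121 .03 0'
python3 - <<'E'
from h import *
move(563.6,266.5,90,81.3)
im=cams.read_camera("side");a=cv2.resize(im[70:180,190:310,::-1],None,fx=4,fy=4,interpolation=cv2.INTER_CUBIC)
cv2.imwrite("pics/q.png",a)
E
```

```text
time: 22.28
tcp_pos: [564.3, 264.5, 150.4]
tool_rot: [-0.241, -3.13, 0.002]
wrist_force: [0.4, 0.8, -2.7]
gripper_width: 0.128
grasp_force: 61.3
shift [0.0018 0.0039 0.1208] turn -0.0017 tcp [564.3 264.5 150.4] t 22.2833 w 0.128 q [ 0.28  0.26  1.78 -0.    1.1  -1.14]
```

View pics/q.png

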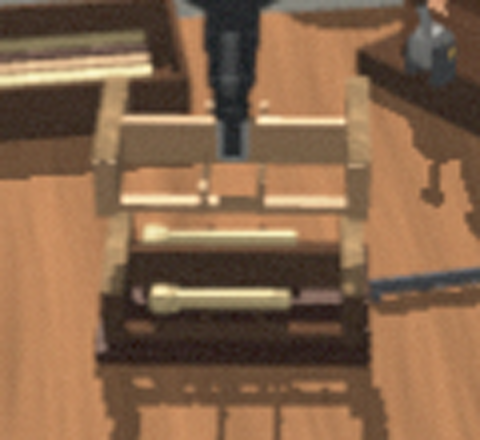

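Run:
```python
from fit import *
L=[(-96,62,46),(96,62,46),(-96,-62,46),(96,-62,46),(-96,-62,0),(96,-62,0)]
P=[(103,80),(368,77),(92,160),(369,160),(97,214),(368,215)]
def pr(x,y,z,a,L):
    c,s=np.cos(a),np.sin(a);return (proj("side",[[x+c*l[0]-s*l[1],y+s*l[0]+c*l[1],z+l[2]] for l in L])-[190,70]+.5)*4-.5
p=pr(564,266,122.7,np.radians(-8.7),L);print(p.round(0).tolist(),"\nmean diff px(x4)",(np.array(P)-p).round(1).tolist())
# base cheek predicted
print(pr(563.6,266.6,0,np.radians(-8.7),[(-96,-62,58),(96,-62,58),(-102,-73,0),(102,-73,0)]).round(0).tolist())
move(563.6,266.5,90,81.3)
```

```text
[[107.0, 72.0], [368.0, 73.0], [92.0, 160.0], [372.0, 162.0], [96.0, 216.0], [370.0, 218.0]] 
mean diff px(x4) [[-4.2, 8.1], [-0.1, 3.5], [-0.5, 0.4], [-2.9, -1.5], [0.8, -2.0], [-1.8, -3.1]]
[[101.0, 291.0], [366.0, 294.0], [96.0, 365.0], [373.0, 367.0]]
shift [0.0026 0.0033 0.1221] turn -0.0017 tcp [564.7 264.7 151.1] t 22.3333 w 0.127 q [ 0.28  0.26  1.78 -0.    1.1  -1.14]
```

```bash
python3 -m creep '-1 .001 .003 .03 0;-1 .001 .003 .06 0;-1 .001 .003 .09 0;-1 .001 .003 .11 0;-1 .001 .003 .118 0;-1 .001 .003 .122 0;-1 .001 .003 .122 0;-1 .001 .003 .122 0'; python3 -c "
from h import *
move(563.6,266.5,86,81.3)"
```

```text
time: 23.0
tcp_pos: [565.0, 267.8, 91.6]
tool_rot: [0.238, 3.131, 0.001]
wrist_force: [-0.4, 0.3, -2.9]
gripper_width: 0.129
grasp_force: 61.4
shift [ 0.0024 -0.0031  0.0112] turn 0.0001 tcp [565.  267.8  91.6] t 23.0 w 0.129 q [ 0.28  0.34  1.81 -0.    0.99 -1.14]
```

```bash
python3 -m creep '-1 .001 -.001 .004 0;-1 .001 -.001 .008 0;-1 .001 -.001 .009 0;-1 .001 -.001 .009 0'; python3 -c "
from h import *
move(563.6,266.5,86,81.3)"
```

```text
time: 23.33
tcp_pos: [563.6, 267.4, 86.0]
tool_rot: [-0.238, -3.132, 0.0]
wrist_force: [0.2, 0.1, -3.3]
gripper_width: 0.13
grasp_force: 61.4
shift [-0.0004 -0.0017  0.0001] turn 0.0004 tcp [563.6 267.4  86. ] t 23.3333 w 0.13 q [ 0.28  0.34  1.81 -0.    0.99 -1.14]
```

```bash
python3 -m creep '-1 0 -.001 .002 0;-1 0 -.001 .003 0;-1 0 -.001 .003 0;-1 0 -.001 .003 0'; python3 -c "
from h import *
move(563.6,266.5,86,81.3)"
```

```text
time: 23.67
tcp_pos: [563.8, 267.3, 85.8]
tool_rot: [0.238, 3.132, 0.001]
wrist_force: [-4.4, 0.9, 5.9]
gripper_width: 0.127
grasp_force: 62.4
shift [ 0.0001 -0.0016 -0.0003] turn 0.0004 tcp [563.8 267.3  85.8] t 23.6667 w 0.127 q [ 0.28  0.34  1.81  0.    0.99 -1.14]
```

Contact is at the expected height (85.8). Releasing and going up, then checking from a distance.

```bash
python3 -m creep '-.8 0 0 0 0;-.7 0 0 0 0;-.5 0 0 0 0;-.3 0 0 0 0;-.3 0 0 0 0;-.3 0 0 -.04 0;-.3 0 0 -.1 0;-.3 0 0 -.16 0;-.3 0 0 -.2 0;-.3 0 0 -.2 0;-.3 0 0 -.2 0'; python3 -c "
from h import *
move(500,20,185,59)"
```

```text
time: 24.58
tcp_pos: [564.6, 267.0, 186.1]
tool_rot: [0.238, 3.129, 0.002]
wrist_force: [-0.5, 0.1, -0.7]
gripper_width: 0.347
grasp_force: 0.0
shift [ 0.053  -0.5079  0.0013] turn 0.3719 tcp [564.6 267.  186.1] t 24.5833 w 0.347 q [ 0.28  0.23  1.76 -0.    1.16 -1.14]
```

```bash
python3 -m creep '-.2 .006 -.05 0 -.1;-.2 .012 -.12 0 -.2;-.2 .02 -.19 0 -.3;-.2 .028 -.26 0 -.4;-.2 .035 -.33 0 -.5;-.2 .04 -.4 0 -.6;-.2 .047 -.46 0 -.7;-.2 .053 -.508 0 -.8;-.2 .053 -.508 0 -.9;-.2 .053 -.508 0 -1;-.2 .053 -.508 0 -1;-.2 .053 -.508 0 -1'
python3 - <<'E'
from h import *
move(326.8,279.5,120,149.3)
im=cams.read_camera("top");a=cv2.resize(im[125:245,80:190,::-1],None,fx=4,fy=4,interpolation=cv2.INTER_CUBIC)
im=cams.read_camera("side");b=cv2.resize(im[70:190,195:285,::-1],None,fx=4,fy=4,interpolation=cv2.INTER_CUBIC)
cv2.imwrite("pics/c3.png",np.hstack([a,b]))
E
```

```text
time: 25.58
tcp_pos: [498.1, 19.8, 182.7]
tool_rot: [1.355, -2.831, -0.003]
wrist_force: [0.6, -0.5, -0.2]
gripper_width: 0.397
grasp_force: 0.0
shift [-0.1898  0.5923  0.1268] turn -0.1359 tcp [498.1  19.8 182.7] t 25.5833 w 0.397 q [-0.16 -0.05  2.06 -0.    1.14 -2.63]
```

View pics/c3.png

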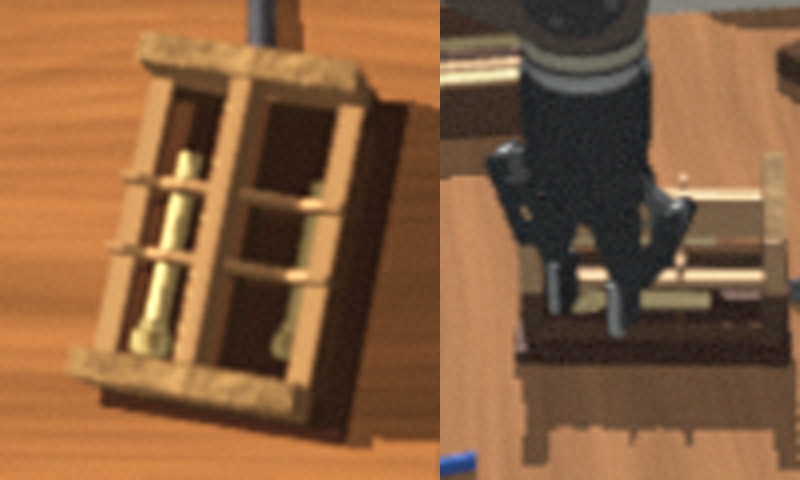

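The tray sits square on the base, cheeks over cheeks, with both lower pegs still in place at (170,260) and (305,270). The short peg is next.

```bash
python3 -m creep '-.2 -.02 .05 0 0;-.2 -.04 .12 0 0;-.2 -.06 .19 0 0;-.2 -.085 .26 0 0;-.2 -.105 .33 .02 0;-.2 -.13 .4 .05 -.03;-.2 -.15 .47 .08 -.06;-.2 -.17 .53 .1 -.1;-.2 -.185 .57 .12 -.136;-.2 -.1898 .5923 .1268 -.136;-.2 -.1898 .5923 .1268 -.136;-.2 -.1898 .5923 .1268 -.136;-.2 -.1898 .5923 .1268 -.136'
python3 - <<'E'
from h import *
from fit import fit
move(326.8,279.5,16,149.3)
q,r=fit([("top",p,(80,125),l) for p,l in [((143,35),(96,62,46)),((362,62),(96,-62,46)),((73,347),(-80,62,46)),((305,382),(-80,-62,46))]],[563,266,58,-.15]);print(q,r.round(1).tolist())
E
```

```text
time: 26.77
tcp_pos: [327.7, 278.9, 121.5]
tool_rot: [-1.557, 2.728, -0.001]
wrist_force: [0.2, 0.0, -0.6]
gripper_width: 0.402
grasp_force: 0.0
shift [-0.      0.0024  0.211 ] turn 0.0025 tcp [327.7 278.9 121.5] t 26.7667 w 0.402 q [ 0.47 -0.13  2.26 -0.    1.01 -2.14]
[ 5.63540628e+02  2.64065082e+02  5.69501169e+01 -1.38957851e-01] [[-0.2, -0.5], [-0.0, 0.0], [1.0, 0.2], [-0.6, 0.2]]
```

```bash
python3 -m creep '-.2 0 .001 .05 0;-.2 0 .001 .1 0;-.2 0 .001 .15 0;-.2 0 .001 .18 0;-.2 0 .001 .2 0;-.2 0 .001 .21 0;-.2 0 .001 .21 0;-1 0 .001 .21 0;-1 0 .001 .21 0;-1 0 .001 .21 0;-1 0 .001 .21 0;-1 0 .001 .21 0;-1 0 .001 .21 0;-1 0 .001 .21 0;-1 0 .001 .21 0;-1 0 .001 .21 0'; python3 -m creep '-1 0 0 -.03 0;-1 0 0 -.08 0;-1 0 0 -.15 0;-1 0 0 -.22 0;-1 0 0 -.3 0;-1 0 0 -.33 0;-1 0 0 -.33 0;-1 0 0 -.33 0';python3 -c "
from h import *
move(557.9,227,180,81.5)"
```

```text
time: 28.1
tcp_pos: [328.1, 279.7, 17.6]
tool_rot: [-1.557, 2.725, -0.001]
wrist_force: [0.4, -1.9, 7.5]
gripper_width: 0.112
grasp_force: 58.9
time: 28.77
tcp_pos: [327.1, 279.5, 182.2]
tool_rot: [-1.557, 2.725, -0.0]
wrist_force: [-0.2, 0.3, -0.7]
gripper_width: 0.107
grasp_force: 59.1
shift [-0.1438 -0.451   0.0056] turn 1.1332 tcp [327.1 279.5 182.2] t 28.7667 w 0.107 q [ 0.47 -0.22  2.21  0.    1.15 -2.14]
```

```bash
python3 -m creep '-1 -.02 -.05 0 .1;-1 -.04 -.11 0 .2;-1 -.06 -.17 0 .3;-1 -.08 -.23 0 .4;-1 -.1 -.29 0 .5;-1 -.12 -.35 0 .6;-1 -.13 -.4 0 .7;-1 -.14 -.43 0 .8;-1 -.1438 -.451 0 .9;-1 -.1438 -.451 0 1;-1 -.1438 -.451 0 1;-1 -.1438 -.451 0 1;-1 -.1438 -.451 0 1'; python3 -c "
from h import *
move(557.8,227,130,81.5)"
```

```text
time: 29.85
tcp_pos: [556.4, 226.6, 179.4]
tool_rot: [-0.01, -3.139, 0.001]
wrist_force: [-0.1, -0.6, 0.7]
gripper_width: 0.11
grasp_force: 59.1
shift [-0.0031  0.0009  0.0988] turn 0.1354 tcp [556.4 226.6 179.4] t 29.85 w 0.11 q [ 0.22  0.18  1.82  0.    1.14 -1.35]
```

```bash
python3 -m creep '-1 -.002 .001 0 .07;-1 -.002 .001 0 .1354;-1 -.002 .001 .04 .1354;-1 -.002 .001 .08 .1354;-1 -.002 .001 .11 .1354;-1 -.002 .001 .135 .1354;-1 -.002 .001 .15 .1354;-1 -.002 .001 .16 .1354;-1 -.002 .001 .165 .1354;-1 -.002 .001 .165 .1354;-1 -.002 .001 .165 .1354'; python3 -c "
from h import *
move(557.8,227,94,81.5)"
```

```text
time: 30.77
tcp_pos: [559.1, 227.3, 99.5]
tool_rot: [0.236, 3.131, 0.001]
wrist_force: [-1.4, -0.0, -0.3]
gripper_width: 0.11
grasp_force: 59.1
shift [ 0.0025 -0.001   0.011 ] turn -0.0022 tcp [559.1 227.3  99.5] t 30.7667 w 0.11 q [ 0.22  0.29  1.86  0.    1.   -1.2 ]
```

```bash
python3 -m creep '-1 .001 0 .003 0;-1 .001 0 .006 0;-1 .001 0 .008 0;-1 .001 0 .008 0;-1 .001 0 .008 0'; python3 -m creep '-1 0 0 .001 0;-1 0 0 .002 0;-1 0 0 .002 0'
```

```text
time: 31.18
tcp_pos: [558.1, 227.2, 94.8]
tool_rot: [0.237, 3.132, 0.0]
wrist_force: [0.4, 0.0, 0.3]
gripper_width: 0.106
grasp_force: 59.1
time: 31.43
tcp_pos: [558.4, 227.5, 94.5]
tool_rot: [0.237, 3.132, 0.001]
wrist_force: [-1.1, 0.5, 2.6]
gripper_width: 0.11
grasp_force: 59.4
```

Touching. Releasing, raising and moving away to look.

```bash
python3 -m creep '-.8 0 0 0 0;-.7 0 0 0 0;-.5 0 0 0 0;-.5 0 0 0 0;-.5 0 0 0 0;-.5 0 0 -.04 0;-.5 0 0 -.1 0;-.5 0 0 -.16 0;-.5 0 0 -.2 0;-.5 0 0 -.2 0;-.5 0 0 -.2 0'; python3 -m creep '-.5 0 -.05 0 0;-.5 0 -.12 0 0;-.5 0 -.2 0 0;-.5 0 -.28 0 0;-.5 0 -.36 0 0;-.5 0 -.44 0 0;-.5 0 -.52 0 0;-.5 0 -.6 0 0;-.5 0 -.68 0 0;-.5 0 -.74 0 0;-.5 0 -.78 0 0;-.5 0 -.78 0 0;-.5 0 -.78 0 0'
python3 - <<'E'
from h import *
im=cams.read_camera("top");a=cv2.resize(im[125:245,80:190,::-1],None,fx=4,fy=4,interpolation=cv2.INTER_CUBIC)
a0=im
im=cams.read_camera("side");b=cv2.resize(im[70:190,195:285,::-1],None,fx=4,fy=4,interpolation=cv2.INTER_CUBIC)
cv2.imwrite("pics/c4.png",np.hstack([a,b]))
cv2.imwrite("pics/full.png",a0[:,:,::-1])
a=np.radians(-8.5);Rb=np.array([[np.cos(a),-np.sin(a)],[np.sin(a),np.cos(a)]])
print(readout.read_state()['wrist_force'])
E
```

```text
time: 32.35
tcp_pos: [558.7, 227.3, 194.9]
tool_rot: [0.237, 3.13, 0.001]
wrist_force: [0.0, 0.3, -0.2]
gripper_width: 0.251
grasp_force: 0.0
time: 33.43
tcp_pos: [498.1, -158.7, 191.4]
tool_rot: [-0.241, -3.129, -0.003]
wrist_force: [-0.0, 0.4, -0.5]
gripper_width: 0.252
grasp_force: 0.0
[ 0.86402001 -0.40387945 -0.00217968]
```

View pics/c4.png

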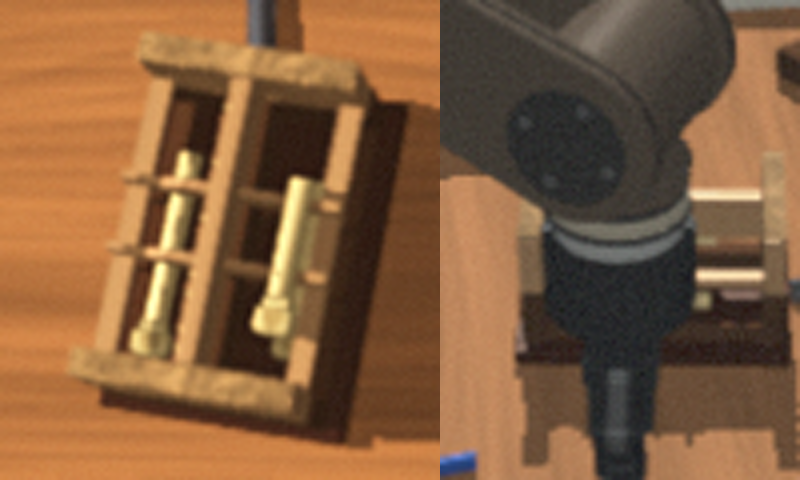

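View pics/full.png

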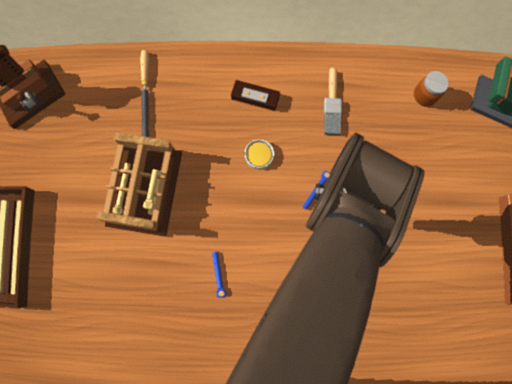

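The short peg lies across both ribs of the tray, tail at (300,180) and head at (270,320). The stack is square, the bystanders are unmoved and the arm is clear.

```bash
python3 -c "
from bench import arm
print(arm.hand_in())"
```

```text
the job is handed in; nothing more can be done
None
```

The job is handed in at about 33 s on the robot's clock: the two longer pegs lie in the base, the loose tray sits squarely on it, the shortest peg lies across both ribs of that tray, and nothing else was moved.

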